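Change over from marking out to drilling: shut the dye bottle, open the oil bottle

TASK

The sheet is marked out and drilling comes next. Press the push-pull cap of the blue marking-dye bottle fully down so that it is shut, pull the cap of the amber cutting-oil bottle fully up so that it is open, and let go of both. Leave the cap of the green cleaner bottle standing open as it is.

Things in the scene. Friction and masses are not known exactly. Their poses are not given: they have to be found in the camera images.
- dye_cap (a point): Blue 60 mm squeeze bottle, fixed upright to the bench; white push-pull cap, a cylinder 28 mm across, 36 tall. Point on the cap's axis, 13 mm below its flat top, moving with it. The cap slides 14 mm vertically, takes 6 to 8 N to move, stays where it is left, never comes off. Shut: point at z 0.133; open: 0.147, a yellow stem shows beneath. Starts 10 to 14 mm up.
- oil_cap (a point): Taller amber bottle, else the same: white cap 28 mm across, 36 tall, 14 mm of vertical travel, same stiffness. Point on the cap's axis, 13 mm below its top, 23 above its lower rim. Shut: z 0.158, the rim resting on a collar 34 mm across (so fingers beside the cap can reach at most 22 mm below the point); open: z 0.172. Starts 0 to 2 mm up.
- cleaner_cap (a point): Green bottle of the same shape with the same white cap; point on the cap's axis, 13 mm below its top. Shut: z 0.145; open: z 0.159. Starts open, to be left so. The three bottles stand in any order, their axes at least 130 mm apart.
There are look-alikes about, which are no part of the job. Of the things that look like the part that bears cleaner_cap, the middle-sized one is meant.

How it is judged:
By the outcome, as a careful person would: the job done as asked, in the order asked, and still so for the second after the job is handed in, with the robot touching nothing.
It also fails if it takes over 37 s, if anything falls off the work surface, if the arm or the gripper's body presses on something with over 40 N, if the wrist force passes 120 N, or if a joint passes its speed limit or range.

ROBOT

A 6-joint arm with a two-finger parallel gripper is mounted at the origin on the work surface. World frame = base frame: x ahead of the robot, y to its left, z up, the work surface at z = 0. Lengths are in m, angles in degrees, forces in N, time in s.
With the tool pointing down it reaches from about 0.3 to 0.75 m from the base axis. Payload 8.5 kg.
Tool frame: the origin (TCP) lies at the very end of the fingers, on their centre line; the grasp point (between the pads) lies 19 mm behind it; z points along the fingers, y is the line along which they close (so a half turn about z gives the same grasp; the last joint's range is limited). The gripper opens to 85 mm and grips with 20 to 120 N. Pads are 22 mm wide; open, the fingers measure 114 mm over their backs; the gripper's body (76 mm by 85 mm) begins 54 mm behind the grasp point. The pads swing forward as they close: fully open they stand 13 mm farther back than shut.
Start: joints at [-81.263, 21.807, 74.336, -0, 83.858, -12.336], TCP at [0.198, -0.513, 0.231] pointing down, gripper open.
Joint ranges: [-178.18, 178.18], [-50.72, 133.34], [12.68, 142.11], [-81.47, 261.47], [9.98, 163.14], [-165.26, 165.26]. Speed limits (degrees/s): [136.94, 136.94, 180, 180, 180, 180].

INTERFACE

Orientations are given as a 3x3 rotation matrix whose columns are the frame's x, y, z axes.
In Python, from rig import env, imaging gives the robot as it stands. The module is installed in compiled form; this text tells all that it offers.
- The arm moves only by the tool arm_command, never from a script. Its arguments are lists of equal length, an entry for each row: "turn": the turn, a rotation vector about the tool's x, y, z in units of 5 degrees (1.0 is 5 degrees), a list of three; "xyz": the shift along the tool's x, y, z in units of 50 mm (1.0 is 50 mm), a list of three; "claw": the finger opening in mm, from 0 to 85.4. A call has 1 to 12 rows; each row shifts and turns the commanded pose from where the row before left it, along the tool's axes as they then stand; what a row does not reach is not made up. A row lasts 1/10 s, in which the tool goes at most 50 mm and 8.59 degrees, less where a joint would pass 70% of its speed; a pose out of reach is approached as far as the arm can. A call is refused whole if a number of a shift passes 1 or a number of a turn 1, either way. A call with a gripper value outside its range is refused whole. The fingers move at their own pace and stop on an object; "squeeze" is the grip in N (left out, the last holds). Time passes only in rows, so rows that do not move let the fingers close. It gives the time, the measured TCP pose, the force, the opening and the grip force at its end, in the units of the state.
- env.observe(): the state, without advancing time (a new reading comes with each control period).
- imaging.get_image(name): name is "scene" or "top"; returns (picture, depth): 384x512x3 uint8, blue, green, red; 384x512 float32, m along the optical axis (not along the pixel's ray), 0 where there is no reading.
- imaging.camera_info(name): a dict with "camera_matrix" (3x3 intrinsics, pixels), "k1" (the pictures are not rectified: a ray, as slopes to the right and down, at radius r is drawn at 1 + k1 r^2 times it, then the intrinsics apply), "rvec" (rotation vector, rad) and "tvec" (3), from world to camera coordinates, as OpenCV has them. Camera axes: x right, y down, z forward; pixel columns grow to the right and rows downward; lengths in m; the calibration is good to about 2 mm. A picture is of the moment at which its call begins. camera_info takes no time and is no camera call.
- env.close_job(): hands the job in; it is judged then, once.
The state is a dict: "time_s": time; "q": joint angles; "qvel": joint speeds; "joint_efforts": joint torques, N m; "position": TCP position; "tool_rot": TCP orientation; "ft_force": force on the tool from outside, world axes, zero at the start; "wrist_torque": the same for the moment, N m; "grip_width": finger opening in m; "gripper_force": force on a finger pad.
Only numpy, scipy, OpenCV 4.12 (cv2) and the standard library are available. Lean on these libraries where they do the work, as an engineer would, in place of code of your own. Each camera call takes 0.05 s, during which the arm holds its last target. There are 200 camera calls.

## Working session

There is one attempt and no reset: what is moved stays moved. The work goes in short steps, Python scripts to look and compute and a tool call to move; the robot and the scene stay as the last step left them, time stands still between calls to the robot, and variables do not carry over. Pictures are saved under pics/ and viewed, at most 10 in all, crops included, and the job is handed in when it is done.

Besides the shell and the picture viewer there is one more tool, called after ">>>" by a JSON object that holds its "name" and its "arguments". arm_command: Moves the arm, as the interface text tells. Its arguments: {"type":"object","properties":{"turn":{"type":"array"},"xyz":{"type":"array"},"claw":{"type":"array"},"squeeze":{"type":"number"}},"required":["turn","xyz","claw"]}

```bash
mkdir -p pics; cat > h.py <<'E'
import numpy as np, cv2
from rig import env, imaging
def cam(n):
    c=imaging.camera_info(n); K=np.array(c["camera_matrix"],float); R,_=cv2.Rodrigues(np.array(c["rvec"],float)); t=np.array(c["tvec"],float).ravel()
    return K,c["k1"],R,t
def ray(n,u,v):
    K,k1,R,t=cam(n); d=np.array([(u-K[0,2])/K[0,0],(v-K[1,2])/K[1,1]]); s=d.copy()
    for _ in range(20): s=d/(1+k1*(s@s))
    return -R.T@t, R.T@np.array([s[0],s[1],1])
def on_z(n,u,v,z):
    o,d=ray(n,u,v); return o+d*(z-o[2])/d[2]
def at_depth(n,u,v,D):
    o,d=ray(n,u,v); return o+d*D
E
python3 - <<'E'
from h import *
for n in("scene","top"):
    im,d=imaging.get_image(n); cv2.imwrite(f"pics/{n}0.png",im); np.save(f"{n}0.npy",d); np.save(f"{n}0i.npy",im)
    print(n,ray(n,256,192))
s=env.observe(); print(s["time_s"],s["position"],s["tool_rot"])
E
```

```text
scene (array([ 0.92831501, -0.61875274,  0.78497082]), array([-0.42698359,  0.63798347, -0.64093097]))
top (array([0.3916237 , 0.06508916, 0.88831514]), array([ 0.10263171, -0.03357456, -0.99418823]))
0.1 [ 0.19770517 -0.5129655   0.23078882] [[ 9.33142964e-01  3.59505467e-01 -1.69449037e-04]
 [ 3.59505388e-01 -9.33142168e-01  1.25316888e-03]
 [ 2.92401021e-04 -1.23030356e-03 -9.99999200e-01]]
```

View pics/scene0.png

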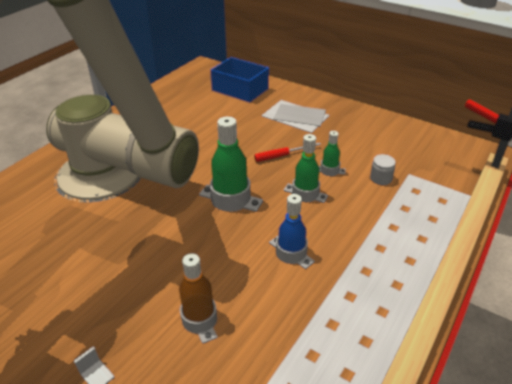

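View pics/top0.png

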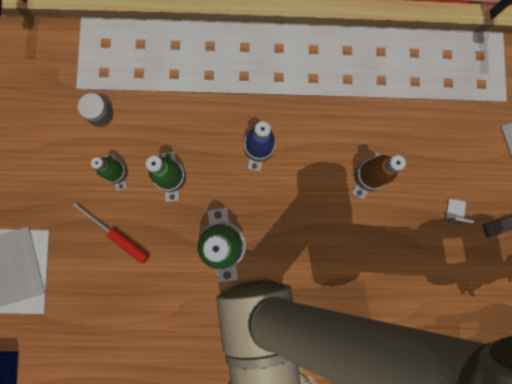

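Scene: big green (228,165), mid green (307,170, the cleaner), small green (332,155), blue (292,230), amber (197,290), and a grey can (383,170). Top: the cap tops are at blue (262,128), amber (398,162), mid green (153,163), small green (97,162) and big green (215,248). There is only one blue bottle and one amber bottle, so I'll measure those and check with a crop.

```bash
python3 - <<'E'
from h import *
im=np.load("top0i.npy");d=np.load("top0.npy");si=np.load("scene0i.npy");sd=np.load("scene0.npy")
hsv=cv2.cvtColor(im,cv2.COLOR_BGR2HSV); m=((hsv[...,1]<60)&(hsv[...,2]>120)).astype(np.uint8)
for nm,(u,v),z in(("dye",(262,128),.158),("oil",(398,162),.172),("mid",(153,163),.172),("small",(97,162),.12),("big",(215,248),.2)):
    w=np.zeros_like(m); w[v-14:v+15,u-14:u+15]=1
    ctop=d[v-14:v+15,u-14:u+15]; 
    pts=np.array([[*at_depth("top",x,y,d[y,x]),x,y] for y in range(v-14,v+15) for x in range(u-14,u+15) if m[y,x] and d[y,x]>0])
    zt=np.percentile(pts[:,2],90); t=pts[abs(pts[:,2]-zt)<.006]
    c=t[:,3:].mean(0); (cx,cy),r=cv2.minEnclosingCircle(t[:,3:].astype(np.float32))
    print(nm,zt.round(4),t[:,:3].mean(0).round(4),c.round(1),(round(cx,1),round(cy,1),round(r,1)),on_z("top",*c,z).round(4))
# scene close crop of blue and amber
a=cv2.resize(si[180:270,250:340],None,fx=4,fy=4,interpolation=cv2.INTER_CUBIC);b=cv2.resize(si[245:335,155:245],None,fx=4,fy=4,interpolation=cv2.INTER_CUBIC)
cv2.imwrite("pics/crop.png",np.hstack([a,b]))
# scene cap-top centres as second view
for nm,(u,v),zs in(("dye",(294,200),.158),("oil",(191,260),.172)): print(nm,on_z("scene",u,v,zs).round(4),at_depth("scene",u,v,sd[v,u]).round(4))
E
```

```text
dye 0.16 [0.5863 0.0307 0.1586] [262.3 128.6] (262.4, 128.9, 7.7) [0.5865 0.0307 0.158 ]
oil 0.1734 [ 0.5261 -0.2197  0.1717] [397.5 162.3] (397.5, 162.4, 7.5) [ 0.526  -0.2196  0.172 ]
mid 0.1724 [0.5143 0.2278 0.1708] [153.1 163.1] (153.5, 163.5, 7.9) [0.5141 0.2275 0.172 ]
small 0.1216 [0.5219 0.3485 0.1198] [ 96.4 162.6] (96.1, 162.6, 5.6) [0.5218 0.3485 0.12  ]
big 0.2286 [0.3651 0.1073 0.2271] [215.7 248.7] (215.7, 248.6, 12.7) [0.364 0.109 0.2  ]
dye [0.5884 0.026  0.158 ] [0.5886 0.0255 0.1585]
oil [ 0.5269 -0.2212  0.172 ] [ 0.5258 -0.2202  0.1704]
```

View pics/crop.png

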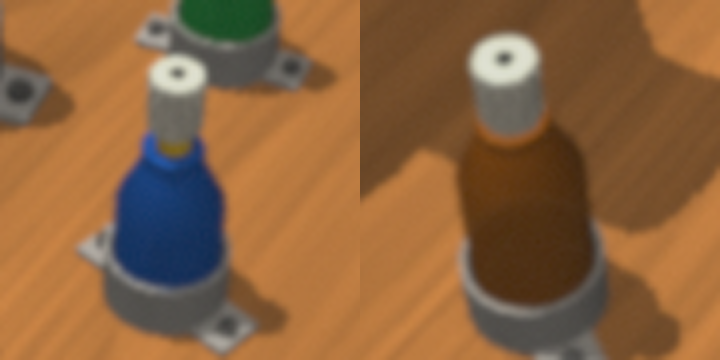

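Dye cap axis is about (0.587, 0.029), with the yellow stem showing (crop left). Oil cap axis is about (0.526, -0.220), shut (crop right). I'm going over the dye cap with the fingers closed.

>>> {"name": "arm_command", "arguments": {"turn": [[0, 0, 0], [0, 0, 0], [0, 0, 0], [0, 0, 0], [0, 0, 0], [0, 0, 0], [0, 0, 0], [0, 0, 0], [0, 0, 0]], "xyz": [[0.66, -0.43, 0], [0.66, -0.43, 0], [0.66, -0.43, 0], [0.66, -0.43, 0], [0.66, -0.43, 0], [0.66, -0.43, 0], [0.66, -0.43, 0], [0.66, -0.43, 0], [0.66, -0.43, 0]], "claw": [0, 0, 0, 0, 0, 0, 0, 0, 0], "squeeze": 40}}

```text
time_s: 1.0
position: [0.4059, -0.2243, 0.2312]
tool_rot: [[0.933, 0.359, -0.0], [0.359, -0.933, 0.0], [-0.0, -0.0, -1.0]]
ft_force: [0.8, -2.1, -1.0]
grip_width: 0.0004
gripper_force: 0.0
```

>>> {"name": "arm_command", "arguments": {"turn": [[0, 0, 0], [0, 0, 0], [0, 0, 0], [0, 0, 0], [0, 0, 0], [0, 0, 0], [0, 0, 0], [0, 0, 0], [0, 0, 0], [0, 0, 0]], "xyz": [[0.66, -0.43, 0], [0.66, -0.43, 0], [0.66, -0.43, 0], [0.66, -0.43, 0], [0.66, -0.43, 0], [0.66, -0.43, 0], [0.66, -0.43, 0], [0.6, -0.43, 0], [0, 0, 0], [0, 0, 0]], "claw": [0, 0, 0, 0, 0, 0, 0, 0, 0, 0]}}

```text
time_s: 2.0
position: [0.5869, 0.0289, 0.2307]
tool_rot: [[0.933, 0.361, -0.001], [0.361, -0.933, -0.0], [-0.001, -0.0, -1.0]]
ft_force: [-0.4, -0.8, 0.3]
grip_width: 0.0001
gripper_force: 0.0
```

Within about 1 mm of target. The 14 mm cap radius leaves ample margin, so I'm descending.

>>> {"name": "arm_command", "arguments": {"turn": [[0, 0, 0], [0, 0, 0], [0, 0, 0], [0, 0, 0], [0, 0, 0], [0, 0, 0], [0, 0, 0], [0, 0, 0], [0, 0, 0], [0, 0, 0], [0, 0, 0]], "xyz": [[0, 0, 0.3], [0, 0, 0.4], [0, 0, 0.3], [0, 0, 0.15], [0, 0, 0.1], [0, 0, 0.06], [0, 0, 0.06], [0, 0, 0.06], [0, 0, 0.06], [0, 0, 0.06], [0, 0, 0.06]], "claw": [0, 0, 0, 0, 0, 0, 0, 0, 0, 0, 0]}}

```text
time_s: 3.1
position: [0.5872, 0.0284, 0.1516]
tool_rot: [[0.933, 0.36, 0.001], [0.36, -0.933, -0.0], [0.001, 0.001, -1.0]]
ft_force: [-1.0, -0.4, 6.2]
grip_width: 0.0001
gripper_force: 3.0
```

Pushing at 6 N. I'll continue to the stop in small steps.

>>> {"name": "arm_command", "arguments": {"turn": [[0, 0, 0], [0, 0, 0], [0, 0, 0], [0, 0, 0]], "xyz": [[0, 0, 0.04], [0, 0, 0.04], [0, 0, 0.04], [0, 0, 0]], "claw": [0, 0, 0, 0]}}

```text
time_s: 3.5
position: [0.5872, 0.0284, 0.1459]
tool_rot: [[0.933, 0.36, 0.002], [0.36, -0.933, -0.001], [0.001, 0.001, -1.0]]
ft_force: [-2.3, 0.4, 7.0]
grip_width: 0.0003
gripper_force: 3.5
```

>>> {"name": "arm_command", "arguments": {"turn": [[0, 0, 0], [0, 0, 0], [0, 0, 0]], "xyz": [[0, 0, 0.02], [0, 0, 0.01], [0, 0, 0]], "claw": [0, 0, 0]}}

```text
time_s: 3.8
position: [0.5874, 0.0284, 0.1458]
tool_rot: [[0.933, 0.36, 0.003], [0.36, -0.933, -0.001], [0.003, 0.002, -1.0]]
ft_force: [-5.0, -0.4, 17.3]
grip_width: -0.0
gripper_force: 8.3
```

The dye cap is at its stop: force is rising and z holds at 0.1458. Next I lift, open, and go above the oil cap.

>>> {"name": "arm_command", "arguments": {"turn": [[0, 0, 0], [0, 0, 0], [0, 0, 0], [0, 0, 0], [0, 0, 0], [0, 0, 0], [0, 0, 0], [0, 0, 0], [0, 0, 0], [0, 0, 0], [0, 0, 0], [0, 0, 0]], "xyz": [[0, 0, -0.3], [0, 0, -0.5], [0, 0, -0.6], [0, 0, -0.4], [-0.3, 0.4, 0], [-0.4, 0.6, 0], [-0.5, 0.75, 0], [-0.5, 0.75, 0], [-0.5, 0.7, 0], [-0.4, 0.6, 0], [-0.32, 0.39, 0], [0, 0, 0]], "claw": [0, 0, 0, 0, 65, 65, 65, 65, 65, 65, 65, 65]}}

```text
time_s: 5.0
position: [0.5253, -0.2222, 0.2331]
tool_rot: [[0.934, 0.356, -0.0], [0.356, -0.934, -0.0], [-0.0, 0.0, -1.0]]
ft_force: [0.5, 1.1, 0.3]
grip_width: 0.0651
gripper_force: 0.0
```

```bash
python3 - <<'E'
from h import *
s=env.observe();print(s["time_s"],s["position"],s["grip_width"],s["ft_force"])
im,d=imaging.get_image("top");si,sd=imaging.get_image("scene")
cv2.imwrite("pics/c2.png",np.hstack([cv2.resize(im[90:220,230:430],(600,390)) [:, :],])) 
a=cv2.resize(si[180:270,250:340],(360,360),interpolation=cv2.INTER_CUBIC);b=cv2.resize(si[180:290,135:245],(360,360),interpolation=cv2.INTER_CUBIC)
cv2.imwrite("pics/c3.png",np.hstack([a,b]))
hsv=cv2.cvtColor(im,cv2.COLOR_BGR2HSV); m=(hsv[...,1]<60)&(hsv[...,2]>120)
p=np.array([at_depth("top",x,y,d[y,x]) for y in range(114,143) for x in range(248,276) if m[y,x] and d[y,x]>0]);print(np.percentile(p[:,2],90))
E
```

```text
5.0 [ 0.52528607 -0.22223167  0.23307632] 0.06505863116046404 [0.4924911  1.11097044 0.33416636]
0.14739718556913084
```

View pics/c3.png

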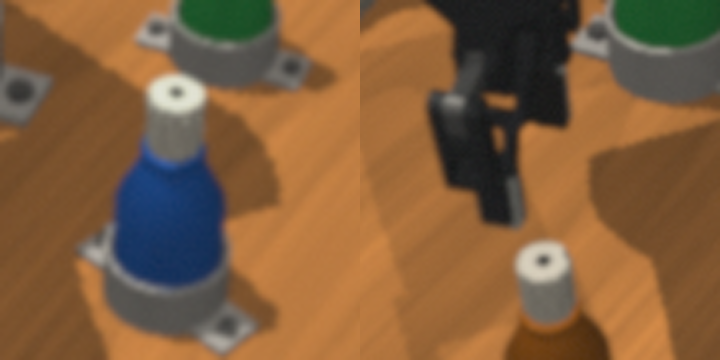

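The left crop shows the dye cap shut with no yellow stem. I'm checking where the finger centre should project compared with what the crop shows, about scene (283,241).

```bash
python3 - <<'E'
from h import *
K,k1,R,t=cam("scene")
def P(p): return cv2.projectPoints(np.array([p],float),R,t,K,np.array([k1,0,0,0,0.]))[0].ravel()
y=np.array([.356,-.934,0]);c=np.array([.5253,-.2222,.241])
for s in(-1,0,1):
  q=P(c+s*.0325*y); print(s,q,(q-[135,180])*360/110)
q=P([.526,-.220,.172]);print(q,(q-[135,180])*360/110)
E
```

```text
-1 [192.18301116 217.91134983] [187.14440015 124.07350854]
0 [185.83611123 231.25893218] [166.37272767 167.75650531]
1 [179.09857291 245.44787852] [144.32260225 214.19305697]
[191.05948948 259.35569919] [183.46742012 259.70956097]
```

The finger positions match the projection. I'm descending to TCP z of about 0.142 and gripping.

>>> {"name": "arm_command", "arguments": {"turn": [[0, 0, 0], [0, 0, 0], [0, 0, 0], [0, 0, 0], [0, 0, 0], [0, 0, 0], [0, 0, 0], [0, 0, 0], [0, 0, 0], [0, 0, 0], [0, 0, 0], [0, 0, 0]], "xyz": [[0.03, -0.03, 0.2], [0, 0, 0.4], [0, 0, 0.4], [0, 0, 0.4], [0, 0, 0.3], [0, 0, 0.12], [0, 0, 0], [0, 0, 0], [0, 0, 0], [0, 0, 0], [0, 0, 0], [0, 0, 0]], "claw": [65, 65, 65, 65, 65, 65, 65, 15, 15, 15, 15, 15], "squeeze": 50}}

```text
time_s: 6.3
position: [0.5273, -0.2178, 0.1431]
tool_rot: [[0.933, 0.359, 0.002], [0.359, -0.933, -0.001], [0.001, 0.001, -1.0]]
ft_force: [1.5, 0.4, 5.2]
grip_width: 0.0268
gripper_force: 49.2
```

Gripped at 49 N. Pulling up.

>>> {"name": "arm_command", "arguments": {"turn": [[0, 0, 0], [0, 0, 0], [0, 0, 0], [0, 0, 0], [0, 0, 0], [0, 0, 0], [0, 0, 0]], "xyz": [[0, 0, -0.04], [0, 0, -0.04], [0, 0, -0.04], [0, 0, -0.04], [0, 0, -0.04], [0, 0, -0.04], [0, 0, 0]], "claw": [15, 15, 15, 15, 15, 15, 15]}}

```text
time_s: 7.0
position: [0.5273, -0.2178, 0.1539]
tool_rot: [[0.933, 0.359, 0.0], [0.359, -0.933, -0.0], [0.0, 0.0, -1.0]]
ft_force: [5.3, -2.6, -4.7]
grip_width: 0.0263
gripper_force: 49.6
```

>>> {"name": "arm_command", "arguments": {"turn": [[0, 0, 0], [0, 0, 0], [0, 0, 0]], "xyz": [[0, 0, -0.03], [0, 0, -0.02], [0, 0, 0]], "claw": [15, 15, 15]}}

```text
time_s: 7.3
position: [0.5273, -0.2177, 0.1563]
tool_rot: [[0.933, 0.359, 0.0], [0.359, -0.933, -0.0], [0.0, 0.0, -1.0]]
ft_force: [4.9, -2.4, -6.2]
grip_width: 0.0268
gripper_force: 50.2
```

Up 13.2 mm and still sliding. I'll continue until the force rises.

>>> {"name": "arm_command", "arguments": {"turn": [[0, 0, 0], [0, 0, 0], [0, 0, 0]], "xyz": [[0, 0, -0.02], [0, 0, -0.02], [0, 0, 0]], "claw": [15, 15, 15]}}

```text
time_s: 7.6
position: [0.5272, -0.2177, 0.1565]
tool_rot: [[0.933, 0.359, -0.001], [0.359, -0.933, 0.001], [-0.001, -0.001, -1.0]]
ft_force: [8.7, -6.0, -19.1]
grip_width: 0.0267
gripper_force: 50.9
```

At the top stop: pull is 19 N and z has stopped. I'll ease off slightly, open and lift away.

>>> {"name": "arm_command", "arguments": {"turn": [[0, 0, 0], [0, 0, 0], [0, 0, 0], [0, 0, 0], [0, 0, 0], [0, 0, 0], [0, 0, 0], [0, 0, 0], [0, 0, 0], [0, 0, 0], [0, 0, 0], [0, 0, 0]], "xyz": [[0, 0, 0.02], [0, 0, 0], [0, 0, 0], [0, 0, 0], [0, 0, 0], [0, 0, -0.2], [0, 0, -0.4], [0, 0, -0.5], [0, 0, -0.5], [0, 0, -0.4], [-0.3, 0.4, -0.2], [-0.3, 0.4, 0]], "claw": [15, 65, 65, 65, 65, 65, 65, 65, 65, 65, 65, 65]}}

```text
time_s: 8.8
position: [0.5136, -0.266, 0.2707]
tool_rot: [[0.933, 0.361, 0.003], [0.361, -0.933, -0.003], [0.002, 0.004, -1.0]]
ft_force: [0.5, -0.2, -1.4]
grip_width: 0.0645
gripper_force: 0.0
```

>>> {"name": "arm_command", "arguments": {"turn": [[0, 0, 0], [0, 0, 0], [0, 0, 0], [0, 0, 0], [0, 0, 0], [0, 0, 0]], "xyz": [[-0.4, 0.4, 0], [-0.4, 0.4, 0], [-0.4, 0.4, 0], [-0.2, 0.2, 0], [0, 0, 0], [0, 0, 0]], "claw": [65, 65, 65, 65, 65, 65]}}

```text
time_s: 9.4
position: [0.4735, -0.3554, 0.2681]
tool_rot: [[0.933, 0.36, 0.0], [0.36, -0.933, 0.0], [0.0, -0.0, -1.0]]
ft_force: [1.2, -0.6, -0.6]
grip_width: 0.0649
gripper_force: 0.0
```

```bash
python3 - <<'E'
from h import *
im,d=imaging.get_image("top");si,sd=imaging.get_image("scene")
hsv=cv2.cvtColor(im,cv2.COLOR_BGR2HSV); m=(hsv[...,1]<60)&(hsv[...,2]>120)
for n,(u,v) in(("dye",(262,128)),("oil",(398,162)),("mid",(153,163))):
    p=np.array([at_depth("top",x,y,d[y,x]) for y in range(v-16,v+17) for x in range(u-16,u+17) if m[y,x] and d[y,x]>0]);print(n,np.percentile(p[:,2],90))
f=lambda r,c:cv2.resize(si[r:r+90,c:c+90],(260,260),interpolation=cv2.INTER_CUBIC)
cv2.imwrite("pics/end.png",np.hstack([f(180,250),f(235,155),f(120,265)]))
s=env.observe();print(s["time_s"],s["position"],s["ft_force"])
E
```

```text
dye 0.14732480719204516
oil 0.18690278361070717
mid 0.17249073706057916
9.5 [ 0.47374865 -0.35500834  0.26808444] [-0.67493467  0.89974501 -0.39223261]
```

View pics/end.png

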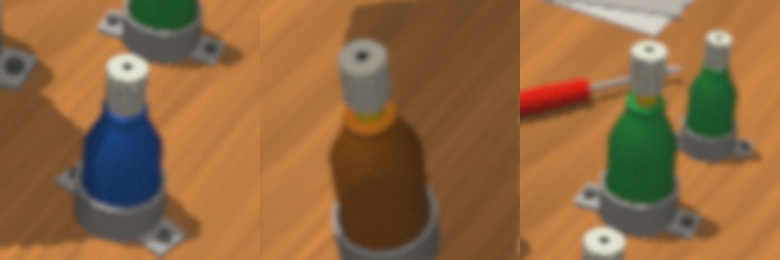

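The dye cap is shut (top about 0.147). The oil cap is open with its stem showing (about 0.187). The cleaner still stands open. The gripper is clear, so I'm handing in.

```bash
python3 -c "
from rig import env
print(env.close_job())"
```

```text
the job is handed in; nothing more can be done
None
```

Job handed in at about 9.5 s: the dye cap is pressed shut, the oil cap is pulled fully open, the cleaner cap is still open, and the gripper is clear of everything; no verdict was returned.

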